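# Lay the rolling bead tube in its rest

### The arm

A 7-joint arm with a two-finger parallel gripper is mounted at the origin on a cart in front of the work surface, level with it; the furniture and walls round the work are solid. World frame = base frame: x ahead of the robot, y to its left, z up, the work surface at z = 0. Lengths are in m, angles in rad, forces in N, time in s.
With the tool pointing down it reaches from about 0.425 to 0.875 m from the base axis. Payload 4.7 kg.
Tool frame: the origin (TCP) lies midway between the tips of the shut fingers; the grasp point (between the pads) lies 19 mm behind it; z points along the fingers, y is the line along which they close (so a half turn about z gives the same grasp; the last joint's range is limited). The gripper opens to 85 mm and grips with 20 to 120 N. Pads are 22 mm wide; open, the fingers measure 114 mm over their backs; the gripper's body (76 mm by 85 mm) begins 54 mm behind the grasp point. The pads swing forward as they close: fully open they stand 13 mm farther back than shut.
Start: joints at [1.124, 0.321, -0.07, 1.45, 0.023, 1.371, -0.057], TCP at [0.289, -0.582, 0.231] pointing down, gripper open.
Joint ranges: [-2.86, 2.86], [-0.3, 2.09], [-1.38, 1.24], [0.06, 2.45], [-1.56, 4.7], [0.09, 2.05], [-2.69, 2.69]. Speed limits (rad/s): [2.57, 2.57, 3.14, 3.14, 3.14, 3.14, 3.14].

### API

Orientations are given as a rotation vector (axis times angle).
In Python, from plant import manip gives the robot as it stands.
- The arm moves only by the tool move_arm, never from a script. Its argument "steps" is a list of rows, each an object with "travel": the shift along the world's x, y, z in units of 0.75 m (1.0 is 0.75 m), a list of three; "turn": the turn, a rotation vector about the world's x, y, z in units of 360 degrees (1.0 is 360 degrees), a list of three; "gripper": the opening, from 0 (shut) to 1 (fully open). In form: [{"travel": [dx, dy, dz], "turn": [wx, wy, wz], "gripper": gripper}, ...]. A call has 1 to 8 rows; each row is the pose to reach, as a shift and turn from the pose commanded when the call began, turning the shorter way round; what a row does not reach only later rows make up. A row lasts 1/8 s, in which the tool goes at most 62.5 mm and 10.7 degrees, less where a joint would pass 70% of its speed; a pose out of reach is approached as far as the arm can. A call with a number of a shift or a turn outside -1 to 1 is refused whole. A call with a gripper value outside its range is refused whole. The fingers move at their own pace and stop on an object; "newtons" is the grip in N (left out, the last holds). Time passes only in rows, so rows that repeat a pose let the fingers close. It gives the time, the measured TCP pose, the force, the opening and the grip force at its end, in the units of the state.
- manip.state(): the state, without advancing time (a new reading comes with each control period).
- manip.get_image(name): name is "scene" or "top" or "wrist"; returns (picture, depth): 384x512x3 uint8, red, green, blue; 384x512 float32, m along the optical axis (not along the pixel's ray), 0 where there is no reading.
- manip.camera_params(name): a dict with "mtx" (3x3 intrinsics, pixels), "camera_from_world" (4x4, takes a point from world to camera coordinates). Camera axes: x right, y down, z forward; pixel columns grow to the right and rows downward; lengths in m; the calibration is good to about 2 mm. A picture is of the moment at which its call begins: read the wrist's pose just before it. camera_params takes no time and is no camera call; for the wrist camera it gives the pose at the moment of the call.
- manip.job_done(): hands the job in; it is judged then, once.
Trained networks look in the newest picture that a camera, given by its name, has taken for a name from the list of things; names that differ only in an ending like _2 or _b are one class to them, and where a whole thing is asked for, a point or a joint stands for the part that bears it (a point fixed in the world has none). Each returns a list of dicts, best first, with "score" (0 to 1); they miss things now and then, are a little off and sometimes report something else, mostly with a low value. They report only what shows in the picture. A call takes as long as a camera call. They do not tell look-alikes from the thing itself.
- manip.silhouettes(target, camera): "pixels" (384x512 bool, what is visible of it) and "extent" ([left, top, right, bottom] in pixels, round what is visible of it).
- manip.place_of(target, camera): "centre" ([row, column] in pixels: a listed point, or the origin of a listed thing).
The state is a dict: "clock": time; "qpos": joint angles; "qd": joint speeds; "joint_torque": joint torques, N m; "ee_pos": TCP position; "tool_rot": TCP orientation; "contact_force": force on the tool from outside, world axes, zero at the start; "wrist_torque": the same for the moment, N m; "width": opening from 0.0 (shut) to 1.0 (fully open); "finger_force": force on a finger pad.
Only numpy, scipy, OpenCV 4.12 (cv2) and the standard library are available. Lean on these libraries where they do the work, as an engineer would, in place of code of your own. Each camera call takes 0.05 s, during which the arm holds its last target. There are 200 camera calls.

### The job

Pick up the clear tube of red beads, which lies loose on the bench and rolls away at a touch, and lay it in the two forks of the small wooden tube rest, seated in both forks and about centred. Either end may point either way. Leave the tube of blue beads where it lies.

Things in the scene. Friction and masses are not known exactly. Their poses are not given: they have to be found in the camera images.
- red_tube: the tube to pick: rigid clear round tube full of red beads, white ends (22 mm cap at its +x end, thin plug at the other), 26 mm in diameter all along, 110 mm long, about 60 g. It lies on its side and rolls freely. Origin at the middle of its axis (13 mm above the bench there); x runs along the tube, which may be rolled to any angle about x
- blue_tube: bystander: the same tube with blue beads, same size and axes; it too rolls freely. Leave it where it lies (it may shift by at most 30 mm)
- rest_seat (a point): where the middle of the tube's axis lies when the tube is seated and centred in the rest: 44.4 mm straight above the origin of the rest, on the bench; same axes as the rest (x along the seated tube)
- tube_rest: wooden tube rest, screwed to the bench: reddish wooden foot board 104 (x) by 56 (y) by 8 mm high with two V forks, 10 mm thick, at x = -38 and +38 mm, 66 mm clear between them and nothing there above the board. The forks open upward at 90 degrees, 37 mm wide between the tips of their inner faces; tips 44 mm above the bench. Origin under the board's middle, x along the tube's seat, z up
Things that resemble listed ones, but are neither listed nor needed, are in the scene too. Of the things like the red_tube, leave any that is yellow; of the rest the larger one is meant.

How it is judged:
At the end, for the whole second after the job is handed in: The red-bead tube lies at rest in both forks of the rest: its middle within 15 mm of the rest's middle along the seat and 17 mm in all, at seated height within 5 mm, its axis along the seat within 11 degrees, either way round. The blue-bead tube is within 30 mm of its start (x of red_tube in the frame of rest_seat between -0.015 and 0.015 m and distance between red_tube and rest_seat below 0.017 m and z of red_tube in the frame of rest_seat between -0.005 and 0.005 m and angle between the x axis of red_tube and the x axis of rest_seat, either way round below 0.195 rad and linear speed of red_tube below 0.02 m/s and distance of blue_tube from where it was at the start of the episode below 0.03 m); the robot touches nothing.
It fails at once if the blue-bead tube is knocked away (30 mm or more) (distance of blue_tube from where it was at the start of the episode above 0.03 m).
It also fails if it takes over 40 s, if anything falls off the work surface, if the arm or the gripper's body presses on something with over 40 N, if the wrist force passes 120 N, or if a joint passes its speed limit or range.

## Working session

There is one attempt and no reset: what is moved stays moved. The work goes in short steps, Python scripts to look and compute and a tool call to move; the robot and the scene stay as the last step left them, time stands still between calls to the robot, and variables do not carry over. Pictures are saved under pics/ and viewed, at most 10 in all, crops included, and the job is handed in when it is done.

Besides the shell and the picture viewer there is one more tool, called as name(argument=value, ...) on one line, values as JSON. move_arm: Moves the arm, as the interface text tells. Shifts and turns lie within -1 to 1; 1 stands for 0.75 m of shift or 360 degrees of turn. Its arguments: {"type":"object","properties":{"steps":{"type":"array"},"newtons":{"type":"number"}},"required":["steps"]}

```bash
mkdir -p pics
cat > h.py <<'E'
import numpy as np, cv2
from plant import manip
def pts(cam,depth,mask):
    p=manip.camera_params(cam);K=np.array(p["mtx"]);T=np.linalg.inv(np.array(p["camera_from_world"]))
    r,c=np.nonzero(mask&(depth>0));z=depth[r,c]
    P=np.stack([(c-K[0,2])*z/K[0,0],(r-K[1,2])*z/K[1,1],z,np.ones_like(z)])
    return (T@P)[:3].T
E
python3 - <<'E'
from h import *
s=manip.state();print(s["ee_pos"],s["tool_rot"],s["clock"])
ims=[]
for cam in["top","scene"]:
    im,d=manip.get_image(cam);cv2.imwrite(f"pics/{cam}0.png",im[...,::-1])
    for t in["red_tube","blue_tube","tube_rest"]:
        for o in manip.silhouettes(t,cam):
            P=pts(cam,d,o["pixels"])
            if len(P)<5: continue
            m=np.median(P,0);Q=P[:,:2]-P[:,:2].mean(0);w,v=np.linalg.eigh(Q.T@Q)
            e=np.ptp(Q@v,axis=0)
            print(cam,t,round(o["score"],2),o["extent"],m.round(3),"ext",e.round(3),"ang",np.degrees(np.arctan2(v[1,1],v[0,1])).round(1),"zmax",np.percentile(P[:,2],97).round(3))
    print([ (o["score"],o["centre"]) for o in manip.place_of("red_tube",cam)],[ (o["score"],o["centre"]) for o in manip.place_of("rest_seat",cam)])
E
```

```text
[ 0.28878406 -0.58171723  0.23024595] [-3.05676032e+00 -7.17188654e-01  7.93733267e-04] 0.0
top red_tube 0.67 [264.0, 185.6, 286.4, 233.6] [ 0.468 -0.028  0.022] ext [0.025 0.109] ang 162.3 zmax 0.027
top red_tube 0.57 [111.8, 169.5, 129.6, 214.3] [0.502 0.333 0.023] ext [0.03 0.11] ang -174.1 zmax 0.027
top red_tube 0.49 [222.2, 193.9, 235.8, 226.5] [0.463 0.086 0.016] ext [0.017 0.074] ang -164.0 zmax 0.02
top blue_tube 0.58 [349.3, 172.1, 375.4, 215.3] [ 0.509 -0.236  0.022] ext [0.031 0.111] ang -164.9 zmax 0.027
top blue_tube 0.21 [161.6, 186.7, 201.1, 230.7] [0.467 0.201 0.008] ext [0.058 0.105] ang 160.7 zmax 0.042
top tube_rest 0.77 [160.2, 184.8, 198.5, 234.6] [0.465 0.201 0.008] ext [0.059 0.105] ang 160.2 zmax 0.042
[(0.71, [209.4, 276.9]), (0.58, [207.1, 229.2])] [(0.88, [209.6, 175.2])]
scene red_tube 0.76 [238.0, 216.9, 269.3, 238.8] [0.468 0.088 0.015] ext [0.031 0.082] ang -165.1 zmax 0.02
scene red_tube 0.63 [267.6, 175.8, 301.0, 210.3] [ 0.469 -0.025  0.022] ext [0.038 0.128] ang 160.9 zmax 0.027
scene red_tube 0.6 [141.7, 279.3, 190.1, 313.2] [0.498 0.339 0.023] ext [0.032 0.112] ang -173.4 zmax 0.027
scene blue_tube 0.93 [296.3, 127.6, 341.1, 145.5] [ 0.499 -0.234  0.022] ext [0.049 0.108] ang -163.7 zmax 0.027
scene tube_rest 0.71 [200.3, 235.9, 245.1, 290.0] [0.464 0.205 0.009] ext [0.059 0.104] ang 161.5 zmax 0.042
[(0.63, [300.2, 167.1]), (0.6, [195.7, 282.6]), (0.5, [227.1, 255.1])] [(0.56, [253.9, 222.8])]
```

View pics/top0.png

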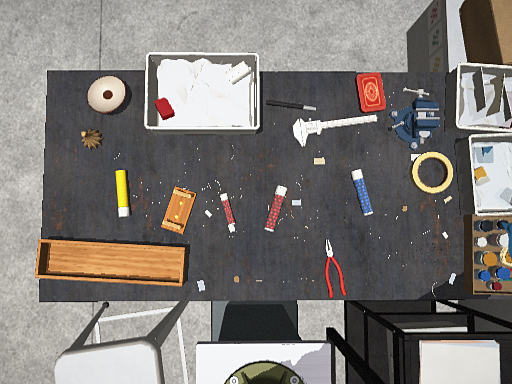

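View pics/scene0.png

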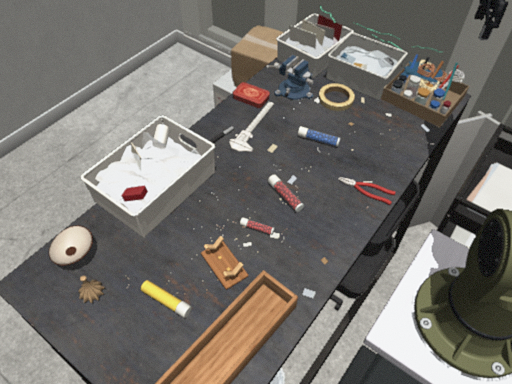

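Candidates in the top picture for red_tube are yellow (122,193), small red (228,212, 74 mm long) and large red (275,208, 109 mm long). By the description, the large red one is meant. I'll check it in a crop and refine the fits.

Run:
```python
from h import *
im,d=manip.get_image("top")
cv2.imwrite("pics/crop1.png",cv2.resize(im[170:250,150:310,::-1],None,fx=5,fy=5,interpolation=cv2.INTER_CUBIC))
P=pts("top",d,np.ones(d.shape,bool))
print(np.linalg.inv(manip.camera_params("top")["camera_from_world"])[:3,3])
for n,c,r,z0,z1 in[("tube",(.468,-.028),.075,.008,.04),("small",(.463,.086),.05,.006,.04),("rest board",(.465,.201),.07,.005,.012),("rest tips",(.465,.201),.07,.03,.06)]:
    Q=P[(np.hypot(*(P[:,:2]-c).T)<r)&(P[:,2]>z0)&(P[:,2]<z1)]
    print(n,len(Q),cv2.minAreaRect((Q[:,:2]*1000).astype(np.float32)),np.percentile(Q[:,2],[50,95]).round(4),Q.mean(0).round(4))
```

```text
[0.41823615 0.05034052 1.0732155 ]
tube 476 ((468.7532958984375, -29.069740295410156), (25.03121566772461, 109.30489349365234), 72.56082916259766) [0.0223 0.0266] [ 0.4688 -0.0286  0.0217]
small 237 ((466.9499206542969, 85.04652404785156), (76.21813201904297, 17.706890106201172), 16.277448654174805) [0.0156 0.0191] [0.4672 0.0852 0.015 ]
rest board 749 ((463.0603332519531, 192.1356201171875), (77.22721099853516, 103.28004455566406), 72.47008514404297) [0.0076 0.0106] [0.4662 0.2012 0.0077]
rest tips 131 ((466.1463928222656, 202.6132049560547), (43.536537170410156, 85.70244598388672), 71.41547393798828) [0.0386 0.0453] [0.4649 0.2037 0.0382]
```

View pics/crop1.png

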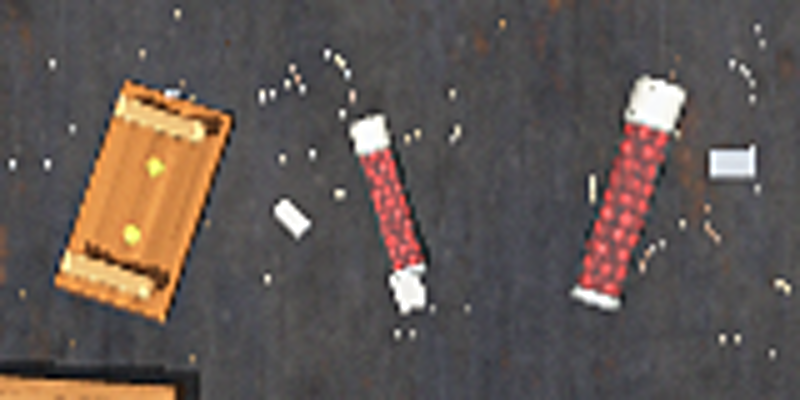

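The crop shows the large red tube at crop (632,190), with its white cap at the upper end. The rest is at crop (145,200) and the smaller decoy at (390,210). I'm moving above the large one.

move_arm(steps=[{"travel":[0.24,0.737,-0.04],"turn":[0,0,-0.122],"gripper":1},{"travel":[0.24,0.737,-0.04],"turn":[0,0,-0.122],"gripper":1},{"travel":[0.24,0.737,-0.04],"turn":[0,0,-0.122],"gripper":1},{"travel":[0.24,0.737,-0.04],"turn":[0,0,-0.122],"gripper":1},{"travel":[0.24,0.737,-0.04],"turn":[0,0,-0.122],"gripper":1},{"travel":[0.24,0.737,-0.04],"turn":[0,0,-0.122],"gripper":1},{"travel":[0.24,0.737,-0.04],"turn":[0,0,-0.122],"gripper":1},{"travel":[0.24,0.737,-0.04],"turn":[0,0,-0.122],"gripper":1}])

```text
clock: 1.65
ee_pos: [0.4427, -0.1102, 0.2063]
tool_rot: [3.104, -0.478, 0.002]
contact_force: [1.7, -0.6, 0.3]
width: 0.996
finger_force: 0.0
```

move_arm(steps=[{"travel":[0.033,0.1,-0.01],"turn":[0,0,0],"gripper":1},{"travel":[0.033,0.1,-0.01],"turn":[0,0,0],"gripper":1},{"travel":[0.033,0.1,-0.01],"turn":[0,0,0],"gripper":1},{"travel":[0.033,0.1,-0.01],"turn":[0,0,0],"gripper":1}])

```text
clock: 2.15
ee_pos: [0.4667, -0.0386, 0.1984]
tool_rot: [3.104, -0.481, -0.0]
contact_force: [1.1, -0.1, -0.1]
width: 0.999
finger_force: 0.0
```

```bash
cat > w.py <<'E'
from h import *
import sys
s=manip.state();print(s["ee_pos"],s["tool_rot"],s["clock"],s["width"])
im,d=manip.get_image("wrist")
cv2.imwrite(f"pics/{sys.argv[1]}.png",im[...,::-1])
P=pts("wrist",d,np.ones(d.shape,bool))
c=np.array([float(sys.argv[2]),float(sys.argv[3])]);r=float(sys.argv[4]);z0=float(sys.argv[5]);z1=float(sys.argv[6])
Q=P[(np.hypot(*(P[:,:2]-c).T)<r)&(P[:,2]>z0)&(P[:,2]<z1)]
if len(Q)>5: print(len(Q),cv2.minAreaRect((Q[:,:2]*1000).astype(np.float32)),np.percentile(Q[:,2],[5,50,95,99]).round(4),Q.mean(0).round(4))
E
python3 w.py w1 .469 -.029 .075 .008 .04
```

```text
[ 0.4667002  -0.03857089  0.1984323 ] [ 3.10381165e+00 -4.81102639e-01 -8.70265853e-05] 2.15 0.9990691286902609
1939 ((469.2719421386719, -28.919315338134766), (25.414243698120117, 109.6114730834961), 72.531982421875) [0.015  0.0226 0.0249 0.0256] [ 0.4727 -0.0302  0.0216]
```

View pics/w1.png

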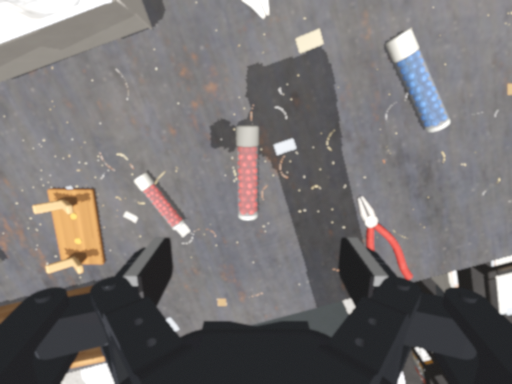

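The tube sits at wrist (248,172), parallel to the pads, with the rest at (78,228). The wrist fit of (0.469,-0.029) at -17.5° agrees with the top view. I'm descending.

move_arm(steps=[{"travel":[0.0035,0.0128,-0.1],"turn":[0,0,0],"gripper":1},{"travel":[0.0035,0.0128,-0.185],"turn":[0,0,0],"gripper":1},{"travel":[0.0035,0.0128,-0.185],"turn":[0,0,0],"gripper":1},{"travel":[0.0035,0.0128,-0.185],"turn":[0,0,0],"gripper":1},{"travel":[0.0035,0.0128,-0.185],"turn":[0,0,0],"gripper":1}])

```text
clock: 2.82
ee_pos: [0.4717, -0.0281, 0.062]
tool_rot: [3.104, -0.48, 0.007]
contact_force: [0.8, 0.1, 1.2]
width: 0.999
finger_force: 0.0
```

move_arm(steps=[{"travel":[-0.003,-0.0015,-0.03],"turn":[0,0,0],"gripper":1},{"travel":[-0.003,-0.0015,-0.06],"turn":[0,0,0],"gripper":1},{"travel":[-0.003,-0.0015,-0.0765],"turn":[0,0,0],"gripper":1},{"travel":[-0.003,-0.0015,-0.0765],"turn":[0,0,0],"gripper":1},{"travel":[-0.003,-0.0015,-0.0765],"turn":[0,0,0],"gripper":1}])

```text
clock: 3.45
ee_pos: [0.4684, -0.0287, 0.0034]
tool_rot: [3.105, -0.478, 0.003]
contact_force: [-0.1, -0.6, -0.1]
width: 0.994
finger_force: 0.0
```

move_arm(steps=[{"travel":[0,0,0],"turn":[0,0,0],"gripper":0.6},{"travel":[0,0,0],"turn":[0,0,0],"gripper":0.45},{"travel":[0,0,0],"turn":[0,0,0],"gripper":0.35},{"travel":[0,0,0],"turn":[0,0,0],"gripper":0.2},{"travel":[0,0,0],"turn":[0,0,0],"gripper":0.2},{"travel":[0,0,0],"turn":[0,0,0],"gripper":0.1},{"travel":[0,0,0],"turn":[0,0,0],"gripper":0.1},{"travel":[0,0,0],"turn":[0,0,0],"gripper":0.1}], newtons=40)

```text
clock: 4.45
ee_pos: [0.4675, -0.0287, 0.0025]
tool_rot: [3.105, -0.478, 0.0]
contact_force: [-0.8, 0.4, 5.6]
width: 0.291
finger_force: 39.2
```

The opening of about 25 mm with 39 N of grip matches the tube, so it's held. I'm lifting.

move_arm(steps=[{"travel":[0,0,0.03],"turn":[0,0,0],"gripper":0.1},{"travel":[0,0,0.09],"turn":[0,0,0],"gripper":0.1},{"travel":[0,0,0.16],"turn":[0,0,0],"gripper":0.1},{"travel":[0,0,0.2],"turn":[0,0,0],"gripper":0.1},{"travel":[0,0.08,0.2],"turn":[0,0,0],"gripper":0.1},{"travel":[0,0.12,0.2],"turn":[0,0,0],"gripper":0.1},{"travel":[0,0.12,0.2],"turn":[0,0,0],"gripper":0.1},{"travel":[0,0.12,0.2],"turn":[0,0,0],"gripper":0.1}])

```text
clock: 5.45
ee_pos: [0.4671, 0.0604, 0.1517]
tool_rot: [3.104, -0.479, -0.001]
contact_force: [-0.0, 0.5, -0.6]
width: 0.285
finger_force: 39.6
```

```bash
python3 w.py w2 .469 .065 .08 .125 .2
python3 - <<'E'
from h import *
# rest from wrist and top
for cam in["wrist","top"]:
    im,d=manip.get_image(cam);P=pts(cam,d,np.ones(d.shape,bool))
    for o in manip.place_of("rest_seat",cam)[:1]:
        p=manip.camera_params(cam);K=np.array(p["mtx"]);T=np.linalg.inv(p["camera_from_world"])
        r,c=o["centre"];v=T[:3,:3]@np.linalg.inv(K)@[c,r,1];X=T[:3,3]+v*(.0444-T[2,3])/v[2];print(cam,"seat",o["score"],X.round(4))
    for z0,z1 in[(.005,.012),(.034,.05)]:
        Q=P[(np.hypot(*(P[:,:2]-(.465,.2)).T)<.065)&(P[:,2]>z0)&(P[:,2]<z1)]
        if len(Q)>5:print(cam,z0,len(Q),cv2.minAreaRect((Q[:,:2]*1000).astype(np.float32)))
    if cam=="wrist":
        for o in manip.silhouettes("red_tube",cam):
            Q=pts(cam,d,o["pixels"]);print(o["score"],Q.mean(0).round(4),cv2.minAreaRect((Q[:,:2]*1000).astype(np.float32)))
E
```

```text
[0.46706582 0.06036262 0.15169334] [ 3.10401904e+00 -4.79289353e-01 -1.25530153e-03] 5.45 0.2854198121843384
12766 ((474.8276062011719, 58.48175048828125), (76.50748443603516, 93.23220825195312), 36.578853607177734) [0.1635 0.1724 0.1971 0.1994] [0.4805 0.0566 0.1749]
wrist seat 0.64 [0.4639 0.201  0.0444]
wrist 0.005 3843 ((466.6100769042969, 202.53433227539062), (56.63942337036133, 103.67147827148438), 72.06138610839844)
wrist 0.034 561 ((466.3636779785156, 202.85311889648438), (44.0772705078125, 86.13056945800781), 71.56640625)
0.91 [0.489  0.0916 0.0157] ((494.7784729003906, 88.57569885253906), (32.09462356567383, 62.261924743652344), 58.43841552734375)
0.78 [0.4831 0.056  0.1709] ((469.5763854980469, 62.7640380859375), (45.18003845214844, 112.27490997314453), 81.8448257446289)
0.77 [0.4811 0.3269 0.0177] ((484.6035461425781, 345.7566833496094), (80.62459564208984, 50.28669738769531), 6.338825225830078)
top seat 0.71 [0.4686 0.1986 0.0444]
top 0.005 740 ((468.79791259765625, 201.70736694335938), (55.957115173339844, 108.14047241210938), 71.75865936279297)
top 0.034 95 ((466.04449462890625, 202.37612915039062), (44.04680633544922, 85.67723083496094), 71.53996276855469)
```

View pics/w2.png

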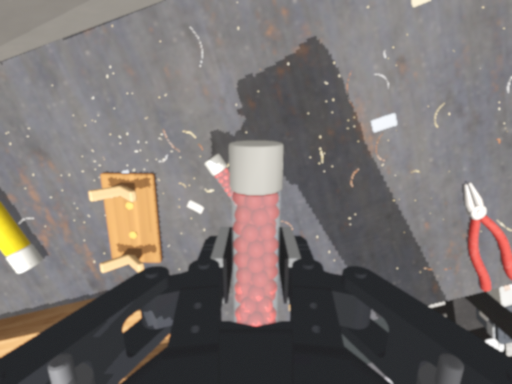

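The tube is held with its cap at wrist (256,165), and the rest is at (130,220). The wrist and top fits agree on a rest centre of about (0.4664, 0.2027) at -18.2°. I'm carrying the tube over it.

move_arm(steps=[{"travel":[-0.003,0.07,-0.02],"turn":[0,0,-0.002],"gripper":0.1},{"travel":[-0.003,0.14,-0.04],"turn":[0,0,-0.002],"gripper":0.1},{"travel":[-0.003,0.19,-0.04],"turn":[0,0,-0.002],"gripper":0.1},{"travel":[-0.003,0.19,-0.06],"turn":[0,0,-0.002],"gripper":0.1},{"travel":[-0.003,0.19,-0.08],"turn":[0,0,-0.002],"gripper":0.1},{"travel":[-0.003,0.19,-0.08],"turn":[0,0,-0.002],"gripper":0.1},{"travel":[-0.003,0.19,-0.08],"turn":[0,0,-0.002],"gripper":0.1}])

```text
clock: 6.62
ee_pos: [0.4654, 0.2028, 0.0922]
tool_rot: [3.101, -0.501, -0.0]
contact_force: [-0.3, -0.3, 0.3]
width: 0.287
finger_force: 39.7
```

Run:
```python
from h import *
s=manip.state();print(s["ee_pos"],s["tool_rot"],s["contact_force"])
for cam in["scene","wrist"]:
    im,d=manip.get_image(cam)
    cv2.imwrite(f"pics/place_{cam}.png",cv2.resize(im[190:320,150:300,::-1],None,fx=4,fy=4) if cam=="scene" else im[...,::-1])
P=pts("wrist",d,np.ones(d.shape,bool))
for n,l,z0,z1 in[("cap",(.03,.075),.06,.115),("board",(-.07,.07),.005,.012)]:
    u=np.array([np.cos(np.radians(-18)),np.sin(np.radians(-18))]);v=np.array([-u[1],u[0]])
    A=(P[:,:2]-(.4647,.2032))@np.stack([u,v]).T
    k=(A[:,0]>l[0])&(A[:,0]<l[1])&(abs(A[:,1])<(.02 if n=="cap" else .05))&(P[:,2]>z0)&(P[:,2]<z1)
    if k.sum()>5:print(n,k.sum(),np.percentile(A[k],[1,99],axis=0).round(4).tolist(),np.percentile(P[k,2],[5,50,95,99]).round(4))
```

```text
[0.46540898 0.20280873 0.09224478] [ 3.10102509e+00 -5.00685768e-01 -8.98078976e-06] [-0.33275111 -0.2650078   0.31395074]
cap 3069 [[0.0303, -0.0111], [0.0577, 0.0129]] [0.1042 0.1126 0.1147 0.115 ]
board 1548 [[-0.024, -0.027], [0.0532, 0.0284]] [0.0057 0.007  0.0082 0.0086]
```

View pics/place_scene.png

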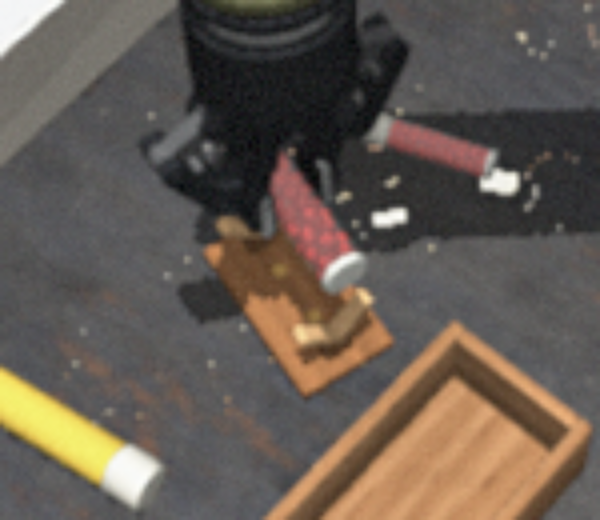

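In the crop the tube hangs parallel above both forks, with its near end at (345,270). The cap-end fit agrees within 1 mm. I'm lowering it.

move_arm(steps=[{"travel":[-0.001,0,-0.025],"turn":[0,0,0],"gripper":0.1},{"travel":[-0.001,0,-0.05],"turn":[0,0,0],"gripper":0.1},{"travel":[-0.001,0,-0.068],"turn":[0,0,0],"gripper":0.1},{"travel":[-0.001,0,-0.075],"turn":[0,0,0],"gripper":0.1},{"travel":[-0.001,0,-0.075],"turn":[0,0,0],"gripper":0.1},{"travel":[-0.001,0,-0.075],"turn":[0,0,0],"gripper":0.1}])

```text
clock: 7.48
ee_pos: [0.4648, 0.2042, 0.0364]
tool_rot: [-3.101, 0.498, -0.001]
contact_force: [0.5, -0.8, -0.4]
width: 0.285
finger_force: 39.7
```

move_arm(steps=[{"travel":[0,-0.001,-0.0015],"turn":[0,0,0],"gripper":0.1},{"travel":[0,-0.001,-0.003],"turn":[0,0,0],"gripper":0.1},{"travel":[0,-0.001,-0.003],"turn":[0,0,0],"gripper":0.1},{"travel":[0,-0.001,-0.003],"turn":[0,0,0],"gripper":0.1}], newtons=25)

```text
clock: 7.98
ee_pos: [0.4646, 0.2031, 0.034]
tool_rot: [-3.102, 0.498, -0.001]
contact_force: [0.0, -0.0, 1.6]
width: 0.287
finger_force: 39.8
```

move_arm(steps=[{"travel":[0,0,-0.0013],"turn":[0,0,0],"gripper":0.1},{"travel":[0,0,-0.0013],"turn":[0,0,0],"gripper":0.1},{"travel":[0,0,-0.0013],"turn":[0,0,0],"gripper":0.1}])

```text
clock: 8.35
ee_pos: [0.4646, 0.2031, 0.0338]
tool_rot: [3.101, -0.498, 0.001]
contact_force: [-3.2, -0.8, 9.3]
width: 0.285
finger_force: 40.6
```

The force rose to 9 N while the tool stopped going down, so the tube is seated. I'm releasing it gently and retreating.

move_arm(steps=[{"travel":[0,0,0.0005],"turn":[0,0,0],"gripper":0.33},{"travel":[0,0,0.0005],"turn":[0,0,0],"gripper":0.38},{"travel":[0,0,0.0005],"turn":[0,0,0],"gripper":0.5},{"travel":[0,0,0.0005],"turn":[0,0,0],"gripper":0.65},{"travel":[0,0,0.0005],"turn":[0,0,0],"gripper":0.8},{"travel":[0,0,0.0005],"turn":[0,0,0],"gripper":0.8}])

```text
clock: 9.1
ee_pos: [0.4643, 0.2031, 0.0331]
tool_rot: [3.102, -0.498, -0.0]
contact_force: [-0.5, -0.3, -0.4]
width: 0.798
finger_force: 0.0
```

move_arm(steps=[{"travel":[0,0,0.03],"turn":[0,0,0],"gripper":0.8},{"travel":[0,0,0.08],"turn":[0,0,0],"gripper":0.8},{"travel":[0,0,0.15],"turn":[0,0,0],"gripper":0.8},{"travel":[0,0,0.2],"turn":[0,0,0],"gripper":0.8},{"travel":[0,-0.06,0.24],"turn":[0,0,0],"gripper":0.8},{"travel":[0,-0.14,0.24],"turn":[0,0,0],"gripper":0.8},{"travel":[0,-0.2,0.24],"turn":[0,0,0],"gripper":0.8},{"travel":[0,-0.2,0.24],"turn":[0,0,0],"gripper":0.8}])

```text
clock: 10.1
ee_pos: [0.4643, 0.0488, 0.213]
tool_rot: [3.098, -0.509, 0.0]
contact_force: [0.4, 0.3, 0.4]
width: 0.801
finger_force: 0.0
```

```bash
python3 w.py fin .4664 .2027 .08 .047 .07
python3 - <<'E'
from h import *
im,d=manip.get_image("top");cv2.imwrite("pics/fin_top.png",im[...,::-1])
for o in manip.silhouettes("blue_tube","top")[:1]: print(o["extent"],pts("top",d,o["pixels"]).mean(0))
E
```

```text
[0.46426573 0.04883181 0.21301548] [ 3.09843295e+00 -5.09222608e-01  1.15154978e-04] 10.1 0.8008143190988678
1860 ((465.72216796875, 205.58888244628906), (24.99271583557129, 110.22541809082031), 72.20561981201172) [0.0485 0.0544 0.0565 0.0572] [0.4691 0.2021 0.0536]
[350.3, 174.0, 373.9, 214.2] [ 0.50729796 -0.23651119  0.02220391]
```

View pics/fin.png

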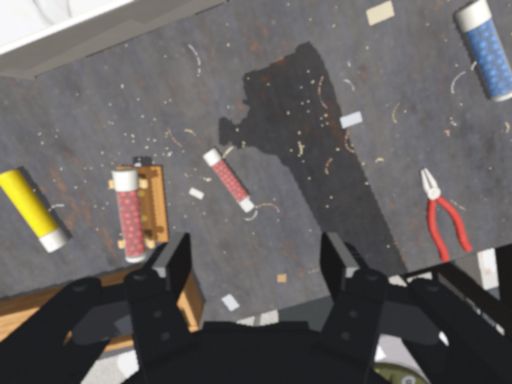

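The tube lies in both forks at wrist (128,215). It is centred within about 3 mm, its top is at 0.057 m as it should be when seated, and the blue tube hasn't moved. I'm handing in.

```bash
python3 -c "
from plant import manip
print(manip.job_done())"
```

```text
the job is handed in; nothing more can be done
None
```

The red-bead tube is seated in both forks of the rest, centred within about 3 mm by the last camera fit; the blue tube did not move, and the job was handed in at about 10 s (no verdict came back).

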